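# Hook the long display ledge onto the slotted uprights

## Robot

A 7-joint arm with a two-finger parallel gripper is mounted at the origin on a cart in front of the work surface, level with it; the furniture and walls round the work are solid. World frame = base frame: x ahead of the robot, y to its left, z up, the work surface at z = 0. Lengths are in m, angles in rad, forces in N, time in s.
With the tool pointing down it reaches from about 0.425 to 0.875 m from the base axis. Payload 4.7 kg.
Tool frame: the origin (TCP) lies midway between the tips of the shut fingers; the grasp point (between the pads) lies 19 mm behind it; x points along the fingers, y is the direction in which the jaws open and shut, and the axes are right-handed (so a half turn about x gives the same grasp; the last joint's range is limited). The gripper opens to 87 mm and grips with 3 to 60 N. Pads are 19 mm wide; open, the fingers measure 117 mm over their backs; the gripper's body (75 mm by 190 mm) begins 51 mm behind the grasp point.
Start: joints at [1.189, 0.321, -0.07, 1.45, 0.023, 1.371, -0.057], TCP at [0.251, -0.6, 0.223] pointing down, gripper open.
Joint ranges: [-2.86, 2.86], [-0.3, 2.09], [-1.38, 1.24], [0.06, 2.45], [-1.56, 4.7], [0.09, 2.05], [-2.69, 2.69]. Speed limits (rad/s): [2.57, 2.57, 3.14, 3.14, 3.14, 3.14, 3.14].

## Interface

Orientations are given as a rotation vector (axis times angle).
In Python, from bench import ctrl gives the robot as it stands. The module is installed in compiled form; this text tells all that it offers.
- The arm moves only by the tool servo_tool, never from a script. Its arguments are lists of equal length, an entry for each row: "dp": the shift along the tool's x, y, z in units of 25 mm (1.0 is 25 mm), a list of three; "yaw": the turn about the tool's x in units of 6 degrees (1.0 is 6 degrees). A call has exactly 5 rows; each row shifts and turns the commanded pose from where the row before left it, along the tool's axes as they then stand; what a row does not reach is not made up. A row lasts 1/10 s, in which the tool goes at most 50 mm and 8.59 degrees, less where a joint would pass 70% of its speed; a pose out of reach is approached as far as the arm can. A call is refused whole if a number of a shift passes 1 or a number of a turn 1, either way. A call with a gripper value outside its range is refused whole. "fingers" is the opening, from 0 (shut) to 1 (fully open), set as the call begins (left out, the last holds). The fingers move at their own pace and stop on an object; "grip_force" is the grip in N (left out, the last holds). Time passes only in rows, so rows that do not move let the fingers close, or fill a call up. It gives the time, the measured TCP pose, the force and the opening at its end, in the units of the state.
- ctrl.get_state(): the state, without advancing time (a new reading comes with each control period).
- ctrl.get_image(name): name is "scene" or "top" or "wrist"; returns (picture, depth): 384x512x3 uint8, red, green, blue; 384x512 float32, m along the optical axis (not along the pixel's ray), 0 where there is no reading.
- ctrl.camera_info(name): a dict with "fx", "fy", "cx", "cy" (pixels), "extrinsics" (4x4, takes a point from world to camera coordinates); the wrist camera has in their place "hand_eye" (4x4, takes a point from camera to tool coordinates, whose origin is the TCP and whose axes are the tool frame's). Camera axes: x right, y down, z forward; pixel columns grow to the right and rows downward; lengths in m; the calibration is good to about 2 mm. A picture is of the moment at which its call begins: read the wrist's pose just before it. camera_info takes no time and is no camera call.
- ctrl.close_job(): hands the job in, once; it reports no verdict.
Trained networks look in the newest picture that a camera, given by its name, has taken for a name from the list of things; names that differ only in an ending like _2 or _b are one class to them, and where a whole thing is asked for, a point or a joint stands for the part that bears it (a point fixed in the world has none). Each returns a list of dicts, best first, with "score" (0 to 1); they miss things now and then, are a little off and sometimes report something else, mostly with a low value. They report only what shows in the picture. A call takes as long as a camera call.
- ctrl.search_frame(camera, label): "extent" ([left, top, right, bottom] in pixels, round what is visible of it).
- ctrl.cut_out(camera, label): "region" (384x512 bool, what is visible of it) and "extent" ([left, top, right, bottom] in pixels, round what is visible of it).
The state is a dict: "time": time; "joint_positions": joint angles; "qd": joint speeds; "joint_torque": joint torques, N m; "position": TCP position; "tool_rot": TCP orientation; "ft_force": force on the tool from outside, world axes, zero at the start; "torque": the same for the moment, N m; "grip_width": opening from 0.0 (shut) to 1.0 (fully open).
Only numpy, scipy, OpenCV 4.12 (cv2) and the standard library are available. Lean on these libraries where they do the work, as an engineer would, in place of code of your own. Each camera call takes 0.05 s, during which the arm holds its last target.

## Task

Pick up the longer of the two metal hook-on ledges, lower its two claws into the slots of the two uprights on the stand (apron towards the robot, in front of the uprights) and press it down until both claws lock and the ledge sits fully home, level on the uprights. Let go of it, and leave the shorter ledge where it stands.

Things in the scene. Friction and masses are not known exactly. Their poses are not given: they have to be found in the camera images.
- long_ledge: The longer bare-metal ledge: 150 mm long, 94 high, 0.13 to 0.21 kg, loose, standing on its claws and front apron, yawed up to 20 degrees. Origin midway between the claws at their lower ends; z up, y lengthwise, x to the rear. Claws at y = +-55 mm: head x -7.5 to 16.5, 10 wide, 12 high, thin neck above, to the deck at z 60 to 64, x -34 to 16. Apron x -34 to -30, z 0 to 62, its hooks out to x -52.
- ledge_grip (a point): Grip point on the long ledge, 84 mm above its origin, in the middle of its upstand: a plain bar along y, 10 mm thick (x), 120 mm long, rising above the deck from z 64 to z 94 of the ledge, straight above the claws. Grip it from above, fingers in front of and behind it. The axes are the ledge's.
- short_ledge: The shorter ledge, 100 mm long with claws 66 mm apart, otherwise the same shape and axes as the long one, with the same sizes in x and z. It does not fit the stand. It stands on the table 0.16 to 0.24 m to the left or right of the long ledge. Mind the fixed card tower to the right of the work: 0.46 m high, centred on x 0.63, y -0.24 m, reaching up to 0.25 m from there.
- stand: Fixed stand: dark wooden foot 92 x 190 x 12 mm, two dark steel uprights open on top at z 115, yawed up to 15 degrees. Origin under the foot midway between the slots; z up, y from upright to upright, x to the rear, where black catch housings sit (x 28 to 56, top z 99). Slots: pockets open upward at y = +-55 mm, inside x -15.5 to 24.5, 26 wide (y). The apron hangs in front of them.
- stand_home (a point): Where the long ledge's origin lies when home (deck on the upright tops), 55 mm above the stand's origin; play 8 mm each way in x and y. The axes are the stand's. Spring catches slope out of each slot's rear wall: a ledge just set in rests on them 20 to 41 mm higher; some 10 to 18 N straight down in all makes them yield and snap over the claws (locked under 4 mm above home; then it cannot lift).

How it is judged:
By the outcome, as a careful person would: the job done as asked, in the order asked, and still so for the second after the job is handed in, with the robot touching nothing.
It also fails if it takes over 43 s, if anything falls off the work surface, if the arm or the gripper's body presses on something with over 40 N, if the wrist force passes 120 N, or if a joint passes its speed limit or range.

## Working session

There is one attempt and no reset: what is moved stays moved. The work goes in short steps, Python scripts to look and compute and a tool call to move; the robot and the scene stay as the last step left them, time stands still between calls to the robot, and variables do not carry over. Pictures are saved under pics/ and viewed, and the job is handed in when it is done.

Besides the shell and the picture viewer there is one more tool, called after "Request:" as name(argument=value, ...) on one line, values as JSON. servo_tool: Moves the arm, as the interface text tells. Its arguments: {"type":"object","properties":{"dp":{"type":"array","items":{"type":"array","items":{"type":"number"}}},"yaw":{"type":"array","items":{"type":"number"}},"fingers":{"type":"number"},"grip_force":{"type":"number"}},"required":["dp","yaw"]}

```bash
mkdir -p pics; python3 - <<'E'
from bench import ctrl
import cv2, numpy as np
s=ctrl.get_state(); print({k:np.round(v,4).tolist() for k,v in s.items()})
for n in ["scene","top"]:
    p,d=ctrl.get_image(n); cv2.imwrite(f"pics/{n}0.png",p[:,:,::-1]); np.save(f"pics/{n}0.npy",d)
    print(n,{k:np.round(v,4).tolist() for k,v in ctrl.camera_info(n).items()})
print({k:np.round(v,4).tolist() for k,v in ctrl.camera_info("wrist").items()})
for l in ["long_ledge","short_ledge","stand"]:
    r=ctrl.cut_out("top",l)
    for i,x in enumerate(r[:3]): print(l,x["score"],x["extent"],x["region"].sum())
    if r: np.save(f"pics/top_{l}.npy",r[0]["region"])
E
```

```text
{'time': 0.0, 'joint_positions': [1.1891, 0.3218, -0.0701, 1.4517, 0.0227, 1.3708, -0.0569], 'qd': [-0.0014, 0.0002, -0.0006, 0.0014, -0.0001, 0.0006, -0.0013], 'joint_torque': [0.0, -49.1279, -0.4039, -31.2528, -0.0638, 0.0438, 0.0002], 'position': [0.2503, -0.5993, 0.2214], 'tool_rot': [2.0043, 0.404, -2.0054], 'ft_force': [-0.1078, -1.0279, -0.5797], 'torque': [0.0494, -0.0153, 0.0465], 'grip_width': 1.0006}
scene {'fx': 406.309, 'fy': 406.309, 'cx': 255.8866, 'cy': 190.0095, 'extrinsics': [[0.9513, -0.3082, 0.0078, -0.4896], [-0.2675, -0.8378, -0.476, 0.2392], [0.1533, 0.4507, -0.8794, 0.8121], [0.0, 0.0, 0.0, 1.0]]}
top {'fx': 380.0593, 'fy': 380.0593, 'cx': 256.5415, 'cy': 191.2369, 'extrinsics': [[-0.007, -0.9999, -0.0099, 0.0847], [-0.9896, 0.0083, -0.1434, 0.5527], [0.1435, 0.0088, -0.9896, 0.8394], [0.0, 0.0, 0.0, 1.0]]}
{'fx': 336.9619, 'fy': 336.9619, 'cx': 262.1881, 'cy': 194.5862, 'hand_eye': [[-0.0002, -0.2457, 0.9693, -0.1618], [1.0, -0.001, -0.0, -0.0002], [0.001, 0.9693, 0.2457, -0.0675], [0.0, 0.0, 0.0, 1.0]]}
long_ledge 0.69 [182.3, 231.6, 248.4, 261.9] 1563
short_ledge 0.7 [284.3, 192.9, 332.1, 230.5] 1047
stand 0.66 [183.2, 149.6, 264.1, 203.8] 3147
```

View pics/scene0.png

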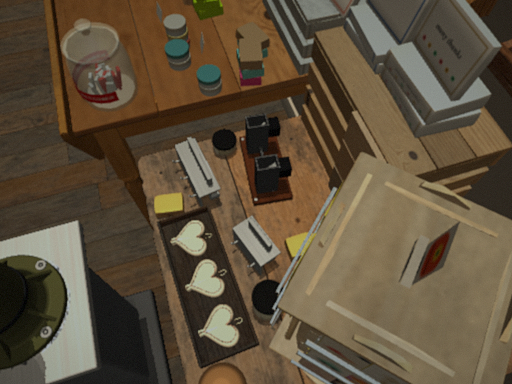

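View pics/top0.png

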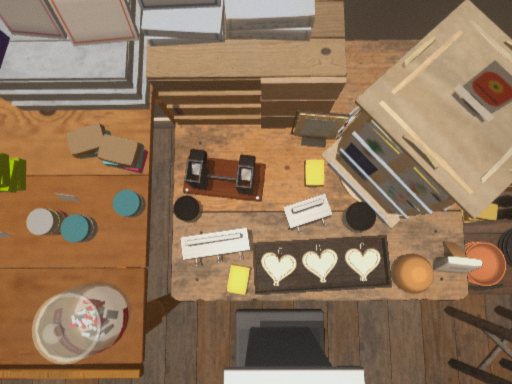

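```bash
cat > h.py <<'E'
import numpy as np, cv2
from bench import ctrl
def cloud(name,d):
    c=ctrl.camera_info(name); E=np.array(c["extrinsics"])
    v,u=np.mgrid[:d.shape[0],:d.shape[1]]
    P=np.stack([(u-c["cx"])/c["fx"]*d,(v-c["cy"])/c["fy"]*d,d],-1)
    return (P-E[:3,3])@E[:3,:3]
E
python3 - <<'E'
from h import *
d=np.load("pics/top0.npy"); W=cloud("top",d)
print("table z",np.median(W[205:225,255:275,2]), W[215,265])
for l in ["long_ledge","short_ledge","stand"]:
    m=np.load(f"pics/top_{l}.npy")&(d>0); P=W[m]
    print(l,np.percentile(P,[1,50,99],axis=0).round(3).tolist(), np.histogram(P[:,2],bins=np.arange(-.01,.16,.01))[0])
    for lo,hi in ((.085,.1),(.05,.075),(.105,.13),(.09,.105)):
        Q=P[(P[:,2]>lo)&(P[:,2]<hi)]
        if len(Q)>15:
            r=cv2.minAreaRect((Q[:,:2]*1000).astype(np.float32)); print(lo,hi,len(Q),Q.mean(0).round(4),r)
p=cv2.imread("pics/top0.png"); cv2.imwrite("pics/c1.png",cv2.resize(p[130:290,160:350],None,fx=4,fy=3.7,interpolation=cv2.INTER_CUBIC)[:590])
E
```

```text
table z 0.0011560988988165398 [0.50110428 0.06089763 0.00322136]
long_ledge [[0.401, 0.1, 0.001], [0.433, 0.175, 0.066], [0.463, 0.248, 0.097]] [   7   32    0    0    9    2    1 1223    7    8  267    0    0    0
    0    0]
0.085 0.1 268 [0.4433 0.1745 0.095 ] ((443.3725891113281, 174.623046875), (9.999062538146973, 118.92659759521484), 7.961663246154785)
0.05 0.075 1227 [0.432  0.1728 0.0654] ((434.4474182128906, 173.80322265625), (49.913631439208984, 150.3478240966797), 8.041792869567871)
0.09 0.105 267 [0.4433 0.1744 0.095 ] ((443.3725891113281, 174.623046875), (9.999062538146973, 118.92659759521484), 7.961663246154785)
short_ledge [[0.47, -0.084, 0.002], [0.504, -0.032, 0.066], [0.539, 0.015, 0.098]] [  2  24   5   2  12   4   7 817  12   8 150   0   0   0   0   0]
0.085 0.1 156 [ 0.5133 -0.0291  0.0948] ((513.921142578125, -29.838577270507812), (10.174407958984375, 69.73045349121094), 17.42437744140625)
0.05 0.075 829 [ 0.5026 -0.033   0.0654] ((505.4161376953125, -32.86432647705078), (50.020538330078125, 100.03579711914062), 17.611499786376953)
0.09 0.105 150 [ 0.5137 -0.0297  0.0951] ((513.9017333984375, -29.920604705810547), (10.013533592224121, 69.60820770263672), 16.878528594970703)
stand [[0.539, 0.065, 0.009], [0.585, 0.158, 0.015], [0.637, 0.249, 0.118]] [   2   51 1684   43  123   46   42   51  117  168  243  275  288    0
    0    0]
0.085 0.1 323 [0.6013 0.1644 0.0942] ((594.0211181640625, 158.51937866210938), (143.56948852539062, 75.34290313720703), 82.94828796386719)
0.05 0.075 145 [0.5749 0.1723 0.0647] ((587.5203857421875, 159.24388122558594), (143.5248260498047, 62.242027282714844), 82.87126922607422)
0.105 0.13 327 [0.5805 0.1602 0.1148] ((580.9677734375, 159.89117431640625), (143.2364501953125, 48.324520111083984), 83.10759735107422)
0.09 0.105 479 [0.6077 0.1599 0.0989] ((594.0051879882812, 158.50563049316406), (143.57015991210938, 75.41014862060547), 82.99856567382812)
```

View pics/c1.png

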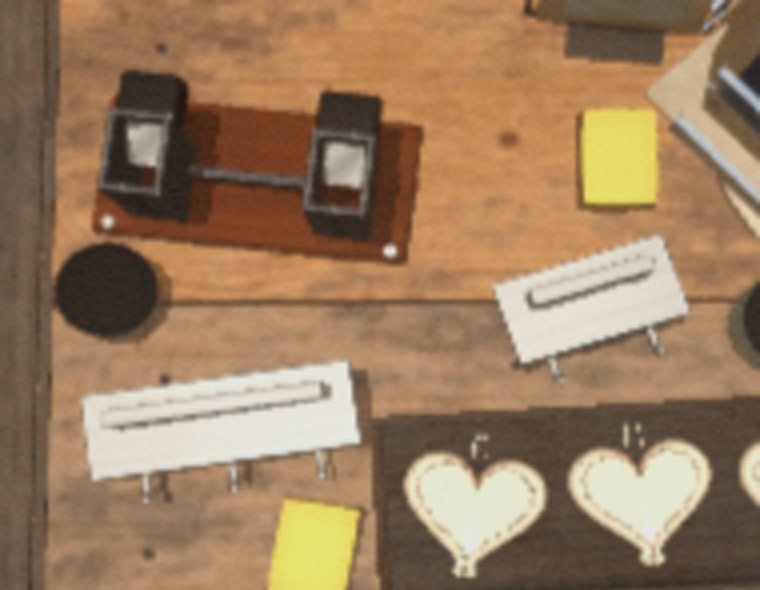

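```bash
python3 - <<'E'
from h import *
from scipy.spatial.transform import Rotation as R
np.set_printoptions(precision=3,suppress=True)
s=ctrl.get_state(); print(R.from_rotvec(s["tool_rot"]).as_matrix())
xs=np.arange(-.1,1.0,.05); ys=np.arange(.4,-.85,-.05)
H=np.full((len(xs),len(ys)),-1.)
for n in("top","scene"):
    d=np.load(f"pics/{n}0.npy");W=cloud(n,d)[d>0]
    i=np.floor((W[:,0]+.1)/.05).astype(int); j=np.floor((.4-W[:,1])/.05).astype(int)+0
    ok=(i>=0)&(i<len(xs))&(j>=0)&(j<len(ys))
    np.maximum.at(H,(i[ok],j[ok]),W[ok,2])
print("cols y from .40 down; cm")
print("      "+" ".join(f"{int(round(y*100)):4d}" for y in ys))
for i in range(len(xs)-1,-1,-1): print(f"{xs[i]:.2f}  "+" ".join(f"{int(h*100) if h>-1 else -99:4d}" for h in H[i]))
E
```

```text
[[-0.     0.386 -0.923]
 [ 0.001 -0.923 -0.386]
 [-1.    -0.001  0.   ]]
cols y from .40 down; cm
        40   35   30   25   20   15   10    5    0   -5  -10  -15  -20  -25  -30  -35  -40  -45  -50  -55  -60  -65  -70  -75  -80
0.95   -99  -99  -99  -99  -99   40   39   29   29   23   18   13   11   11   11   11   11   11   11    3   -4  -99  -99  -99  -99
0.90   -99   23  -99  -99  -99   40  -99   41   33   27    0    0    0    0    0    0  -99  -99  -99  -99  -99  -99  -99  -99  -99
0.85   -11   27  -99  -99  -99   41   44   44   44   37    0    0    0    0  -99    0    0  -99  -99  -99  -99  -99  -99  -99  -99
0.80    36   35   35   37   40   44   44   44   44   27    0    0    0  -99  -99  -99  -99  -99  -99  -99  -99  -99  -99  -99  -99
0.75    32   30   32   32   32   34   34   34   34   27    0   37   37   37  -99  -99  -99  -99  -99  -99  -99  -99  -99  -99  -99
0.70    27   27   27   27   27   27   27   27   27   27   38   39   37   38   38  -99  -99  -99  -99  -99  -99  -99  -99  -99  -99
0.65    16   11    0    0    0    0    0    0   16   37   38   38   45   37   38   37
[... 1312 characters left out ...]
-75  -75  -75  -75  -76  -73  -38  -75  -75
0.10   -75  -75  -75  -76    0    0    0    1    1    0    0    0  -75  -75  -75  -75  -75  -75  -76  -76  -75  -76  -36  -55  -75
0.05   -75  -76  -76  -75    0    0    2   16   18    3    0    0  -76  -76  -75  -76  -75  -75  -75  -76  -75  -75  -75  -55  -55
0.00   -76  -75  -75  -75    0    1    8   13   13   11    1    0  -75  -75  -75  -75  -75  -76  -75  -75  -75  -75  -75  -58  -55
-0.05   -75  -76  -76  -76    0    1    2  -99  -99    4    1  -76  -75  -75  -75  -75  -75  -75  -75  -75  -75  -75  -40  -58  -75
-0.10   -75  -76  -75  -75  -75  -99  -99  -99  -99  -99  -99  -99  -76  -75  -76  -75  -75  -75  -75  -75  -75  -72  -50  -75  -76
```

Request:
servo_tool(dp=[[-1,-0.2,0],[-1,-0.4,0],[-1,-0.4,0],[-1,-0.4,0],[-1,-0.4,0]], yaw=[0,0,0,0,0], fingers=1)

```text
time: 0.75
position: [0.233, -0.5577, 0.3485]
tool_rot: [2.004, 0.402, -2.004]
ft_force: [0.4, 1.1, -0.5]
grip_width: 0.995
```

Request:
servo_tool(dp=[[-1,-0.4,0],[-1,-0.4,0],[-1,-0.4,0],[-1,-0.4,0],[-1,-0.4,0]], yaw=[0,0,0,0,0])

```text
time: 1.25
position: [0.2137, -0.5116, 0.4736]
tool_rot: [2.004, 0.402, -2.004]
ft_force: [-0.7, 0.4, -0.7]
grip_width: 1.001
```

Request:
servo_tool(dp=[[-1,-0.4,0],[-1,-0.4,0],[-1,-0.4,0],[-0.5,0,0],[0,0,0]], yaw=[0,0,0,0,0])

```text
time: 1.75
position: [0.2025, -0.4845, 0.5622]
tool_rot: [2.003, 0.397, -2.002]
ft_force: [-0.3, -1.0, -0.2]
grip_width: 1.002
```

Request:
servo_tool(dp=[[0,0,-0.6],[0,0,-1],[0,-0.05,-1],[0,-0.05,-1],[0,-0.05,-1]], yaw=[-0.27,-0.46,-0.46,-0.46,-0.46])

```text
time: 2.25
position: [0.3049, -0.4258, 0.5597]
tool_rot: [1.865, 0.602, -1.865]
ft_force: [1.1, -0.4, 0.4]
grip_width: 1.004
```

Request:
servo_tool(dp=[[0,-0.05,-1],[0,-0.05,-1],[0,-0.05,-1],[0,-0.05,-1],[0,-0.05,-1]], yaw=[-0.46,-0.46,-0.46,-0.46,-0.46])

```text
time: 2.75
position: [0.3937, -0.3399, 0.5601]
tool_rot: [1.709, 0.786, -1.709]
ft_force: [-0.6, 0.2, 0.2]
grip_width: 0.999
```

Request:
servo_tool(dp=[[0,-0.05,-1],[0,-0.05,-1],[0,-0.05,-1],[0,-0.05,-1],[0,-0.05,-1]], yaw=[-0.46,-0.46,-0.46,-0.46,-0.46])

```text
time: 3.25
position: [0.4604, -0.2343, 0.56]
tool_rot: [1.545, 0.95, -1.545]
ft_force: [0.7, -0.5, -0.6]
grip_width: 1.002
```

Request:
servo_tool(dp=[[0,-0.05,-1],[0,-0.05,-1],[0,-0.05,-1],[0,-0.05,-1],[0,-0.05,-1]], yaw=[-0.46,-0.46,-0.46,-0.46,-0.46])

```text
time: 3.75
position: [0.4999, -0.1159, 0.56]
tool_rot: [1.375, 1.093, -1.375]
ft_force: [0.1, 0.1, -0.2]
grip_width: 0.999
```

Request:
servo_tool(dp=[[0,-0.05,-1],[0,-0.05,-1],[0,-0.05,-1],[0,-0.05,-1],[0,-0.05,-1]], yaw=[-0.46,-0.46,-0.46,-0.46,-0.46])

```text
time: 4.25
position: [0.51, 0.0086, 0.56]
tool_rot: [1.199, 1.216, -1.199]
ft_force: [-0.3, 0.3, 0.3]
grip_width: 0.998
```

```bash
cat >> h.py <<'E'
from scipy.spatial.transform import Rotation as Ro
def plan(x,y,z,yawdeg):
    s=ctrl.get_state(); M=Ro.from_rotvec(s["tool_rot"]).as_matrix(); p=np.array(s["position"])
    cur=np.degrees(np.arctan2(M[1,1],M[0,1]))
    d=M.T@(np.array([x,y,z])-p)/.025
    print("t",s["time"],"p",np.round(p,4),"yaw",round(cur,2),"tilt",np.round(M[:,0],3),"F",np.round(s["ft_force"],1),"T",np.round(s["torque"],2),"grip",round(float(s["grip_width"]),3))
    print("dp total",np.round(d,2),"turn",round(-((yawdeg-cur+180)%360-180)/6,2))
E
python3 -c "
from h import *
plan(.4434,.1746,.2,8)"
```

```text
t 4.25 p [0.51   0.0086 0.56  ] yaw 0.77 tilt [-0. -0. -1.] F [-0.3  0.3  0.3] T [ 0.08 -0.06  0.01] grip 0.998
dp total [14.4  -2.57 -6.68] turn -1.21
```

Request:
servo_tool(dp=[[0.5,-0.2,-1],[1,-0.3,-1],[1,-0.3,-1],[1,-0.3,-1],[1,-0.3,-1]], yaw=[0,-0.1,-0.1,-0.1,-0.1])

```text
time: 4.75
position: [0.4714, 0.1327, 0.4466]
tool_rot: [1.169, 1.233, -1.169]
ft_force: [0.6, 0.0, 1.1]
grip_width: 1.001
```

Request:
servo_tool(dp=[[1,-0.3,-1],[1,-0.3,-0.6],[1,-0.3,0],[1,-0.3,0],[1,0,0]], yaw=[-0.1,-0.1,-0.2,-0.2,-0.2])

```text
time: 5.25
position: [0.439, 0.1697, 0.3218]
tool_rot: [1.106, 1.27, -1.107]
ft_force: [0.3, -0.4, 0.3]
grip_width: 1.002
```

Request:
servo_tool(dp=[[1,0,0],[1,0,0],[1,0,0],[0.5,0,0],[0,0,0]], yaw=[0,0,0,0,0])

```text
time: 5.75
position: [0.439, 0.1687, 0.2336]
tool_rot: [1.106, 1.272, -1.11]
ft_force: [0.7, -0.8, 0.1]
grip_width: 1.003
```

```bash
python3 - <<'E'
from h import *
plan(.4434,.1746,.11,8)
s=ctrl.get_state()
p,d=ctrl.get_image("wrist"); cv2.imwrite("pics/w1.png",p[:,:,::-1]); 
c=ctrl.camera_info("wrist"); Hm=np.array(c["hand_eye"]); M=Ro.from_rotvec(s["tool_rot"]).as_matrix()
v,u=np.mgrid[:384,:512]
P=np.stack([(u-c["cx"])/c["fx"]*d,(v-c["cy"])/c["fy"]*d,d],-1)
W=(P@Hm[:3,:3].T+Hm[:3,3])@M.T+s["position"]
for lo,hi in((.088,.1),(.058,.07)):
    m=(d>0)&(W[...,2]>lo)&(W[...,2]<hi)&(abs(W[...,0]-.44)<.07)&(abs(W[...,1]-.175)<.1)
    print(m.sum(),W[m].mean(0),cv2.minAreaRect((W[m][:,:2]*1000).astype(np.float32)))
E
```

```text
t 5.75 p [0.439  0.1687 0.2336] yaw 7.82 tilt [-0.003 -0.001 -1.   ] F [ 0.7 -0.8  0.1] T [ 0.03 -0.09 -0.01] grip 1.003
dp total [ 4.94  0.22 -0.21] turn -0.03
1407 [0.44316234 0.17820601 0.09330472] ((443.6877746582031, 176.24264526367188), (9.616813659667969, 119.10030364990234), 7.803804397583008)
5964 [0.43153808 0.18040336 0.0635366 ] ((434.55908203125, 174.56512451171875), (50.10602951049805, 149.4853057861328), 8.100336074829102)
```

View pics/w1.png

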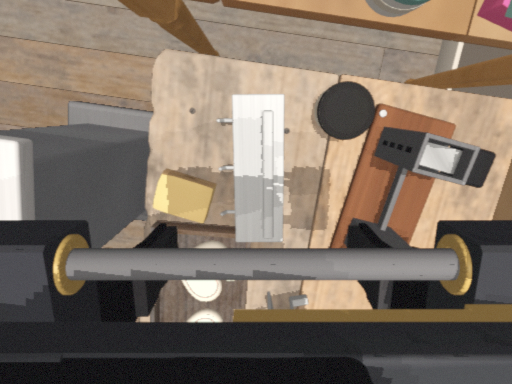

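Request:
servo_tool(dp=[[1,0.2,-0.22],[1,0,0],[1,0,0],[1,0,0],[1,0,0]], yaw=[0,0,0,0,0])

```text
time: 6.3
position: [0.4459, 0.1752, 0.1108]
tool_rot: [1.111, 1.268, -1.107]
ft_force: [1.8, -0.3, -0.4]
grip_width: 0.998
```

Request:
servo_tool(dp=[[0.5,0,0],[0.3,0,0],[0.2,0,0],[0,0,0],[0,0,0]], yaw=[0,0,0,0,0])

```text
time: 6.8
position: [0.4451, 0.1749, 0.0859]
tool_rot: [1.11, 1.269, -1.108]
ft_force: [-0.2, 0.3, 0.1]
grip_width: 1.001
```

```bash
python3 -c "
from h import *
plan(.4436,.1750,.069,8)"
```

```text
t 6.8 p [0.4451 0.1749 0.0859] yaw 7.74 tilt [ 0.001  0.    -1.   ] F [-0.2  0.3  0.1] T [-0.01 -0.09 -0.01] grip 1.001
dp total [ 0.68 -0.06 -0.01] turn -0.04
```

Request:
servo_tool(dp=[[0.4,-0.06,0],[0.25,0,0],[0,0,0],[0,0,0],[0,0,0]], yaw=[-0.04,0,0,0,0])

```text
time: 7.3
position: [0.443, 0.1745, 0.0689]
tool_rot: [1.106, 1.272, -1.106]
ft_force: [-0.1, -0.1, 0.3]
grip_width: 1.002
```

```bash
python3 -c "
from h import *
plan(.4436,.1750,.069,8)"
```

```text
t 7.3 p [0.443  0.1745 0.0689] yaw 7.98 tilt [ 0.  0. -1.] F [-0.1 -0.1  0.3] T [ 0.01 -0.11 -0.01] grip 1.002
dp total [-0.01  0.02 -0.02] turn -0.0
```

Request:
servo_tool(dp=[[0,0,0],[0,0,0],[0,0,0],[0,0,0],[0,0,0]], yaw=[0,0,0,0,0], fingers=0, grip_force=50)

```text
time: 7.8
position: [0.4429, 0.1744, 0.0688]
tool_rot: [1.106, 1.272, -1.106]
ft_force: [-0.4, 0.3, 0.1]
grip_width: 0.632
```

Request:
servo_tool(dp=[[0,0,0],[0,0,0],[0,0,0],[0,0,0],[0,0,0]], yaw=[0,0,0,0,0])

```text
time: 8.3
position: [0.443, 0.1744, 0.0688]
tool_rot: [1.106, 1.272, -1.106]
ft_force: [0.0, -0.2, 0.6]
grip_width: 0.172
```

Request:
servo_tool(dp=[[0,0,0],[0,0,0],[0,0,0],[0,0,0],[-0.2,0,0]], yaw=[0,0,0,0,0])

```text
time: 8.8
position: [0.4421, 0.1741, 0.0732]
tool_rot: [1.105, 1.273, -1.107]
ft_force: [-0.6, -0.7, -2.1]
grip_width: 0.112
```

Request:
servo_tool(dp=[[-0.5,0,0],[-1,0,0],[-1,0,0],[-1,0,0],[-1,0,0]], yaw=[0,0,0,0,0])

```text
time: 9.3
position: [0.4428, 0.1746, 0.1882]
tool_rot: [1.106, 1.271, -1.105]
ft_force: [-0.7, -0.9, -1.3]
grip_width: 0.112
```

Request:
servo_tool(dp=[[-1,0,0],[-0.6,0,0],[-0.2,0,0],[0,0,0],[0,0,0]], yaw=[0,0,0,0,0])

```text
time: 9.8
position: [0.4424, 0.1743, 0.2306]
tool_rot: [1.105, 1.272, -1.107]
ft_force: [-1.5, -1.6, -1.7]
grip_width: 0.109
```

```bash
python3 - <<'E'
from h import *
plan(.5763,.1605,.230,-7)
s=ctrl.get_state()
p,d=ctrl.get_image("top"); cv2.imwrite("pics/t2.png",cv2.resize(p[130:290,160:350],None,fx=4,fy=3.7)[:590,:,::-1])
W=cloud("top",d)
for lo,hi in((.205,.235),(.23,.26)):
    m=(d>0)&(W[...,2]>lo)&(W[...,2]<hi)&(abs(W[...,0]-.44)<.08)&(abs(W[...,1]-.175)<.1)
    if m.sum()>20: print(m.sum(),W[m].mean(0),cv2.minAreaRect((W[m][:,:2]*1000).astype(np.float32)))
p,d=ctrl.get_image("wrist"); cv2.imwrite("pics/w2.png",p[:,:,::-1]); 
E
```

```text
t 9.8 p [0.4424 0.1743 0.2306] yaw 7.98 tilt [-0.001 -0.    -1.   ] F [-1.5 -1.6 -1.7] T [-0.01 -0.16  0.01] grip 0.109
dp total [0.02 5.23 1.29] turn 2.5
617 [0.43980681 0.12070176 0.22705954] ((432.24456787109375, 123.3256607055664), (67.23047637939453, 50.522823333740234), 7.724452972412109)
132 [0.44822524 0.13086758 0.25407739] ((441.8351745605469, 123.9621353149414), (31.277334213256836, 44.9095344543457), 16.55882453918457)
```

View pics/t2.png

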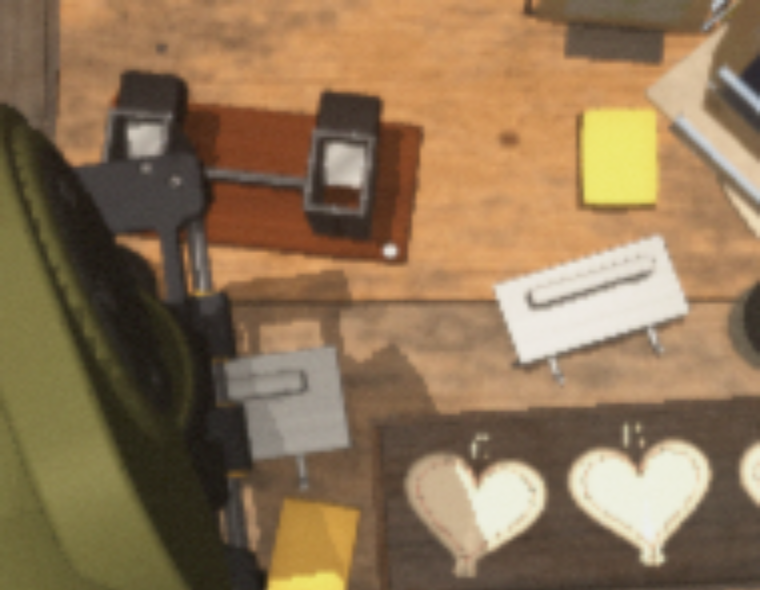

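View pics/w2.png

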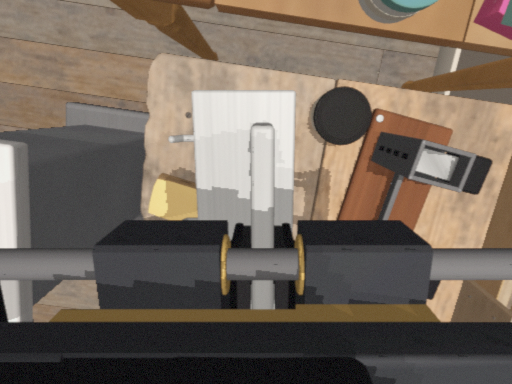

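```bash
python3 - <<'E'
from h import *
for n in("top","scene"):
    d=np.load(f"pics/{n}0.npy");W=cloud(n,d)[d>0]
    for y in np.arange(-.05,.35,.05):
        m=(W[:,2]>.13)&(W[:,0]>.6)&(abs(W[:,1]-y)<.025)
        Q=W[m]
        if len(Q)>20:
            k=np.argsort(Q[:,0])[:200:40]; print(n,round(y,2),Q[k].round(3).tolist())
E
```

```text
top -0.05 [[0.633, -0.075, 0.366], [0.692, -0.073, 0.131], [0.694, -0.074, 0.151], [0.695, -0.039, 0.154], [0.697, -0.025, 0.145]]
top 0.0 [[0.696, -0.024, 0.139], [0.7, -0.013, 0.159], [0.715, 0.004, 0.218], [0.715, -0.001, 0.165], [0.715, 0.016, 0.222]]
top 0.05 [[0.713, 0.056, 0.25], [0.715, 0.038, 0.25], [0.715, 0.065, 0.208], [0.716, 0.033, 0.253], [0.716, 0.063, 0.192]]
top 0.1 [[0.725, 0.08, 0.243], [0.726, 0.111, 0.214], [0.726, 0.087, 0.244], [0.726, 0.123, 0.184], [0.726, 0.076, 0.23]]
top 0.15 [[0.725, 0.125, 0.155], [0.726, 0.147, 0.219], [0.726, 0.149, 0.19], [0.726, 0.146, 0.152], [0.726, 0.143, 0.245]]
top 0.2 [[0.725, 0.178, 0.221], [0.726, 0.196, 0.154], [0.726, 0.186, 0.153], [0.726, 0.195, 0.175], [0.726, 0.192, 0.169]]
top 0.25 [[0.725, 0.254, 0.247], [0.726, 0.273, 0.188], [0.726, 0.25, 0.261], [0.726, 0.238, 0.243], [0.727, 0.243, 0.229]]
top 0.3 [[0.6, 0.317, 0.186], [0.606, 0.324, 0.194], [0.612, 0.314, 0.17], [0.617, 0.313, 0.174], [0.622, 0.323, 0.194]]
scene -0.05 [[0.633, -0.074, 0.371], [0.717, -0.027, 0.266], [0.725, -0.028, 0.27], [0.729, -0.049, 0.269]
[... 199 characters left out ...]
2, 0.134], [0.713, 0.055, 0.197], [0.713, 0.042, 0.161], [0.713, 0.065, 0.207]]
scene 0.1 [[0.722, 0.123, 0.26], [0.723, 0.12, 0.255], [0.723, 0.086, 0.24], [0.723, 0.12, 0.244], [0.724, 0.101, 0.151]]
scene 0.15 [[0.722, 0.152, 0.26], [0.723, 0.158, 0.165], [0.723, 0.128, 0.155], [0.723, 0.143, 0.222], [0.723, 0.139, 0.144]]
scene 0.2 [[0.722, 0.206, 0.26], [0.723, 0.224, 0.178], [0.723, 0.223, 0.259], [0.723, 0.202, 0.244], [0.723, 0.185, 0.226]]
scene 0.25 [[0.721, 0.234, 0.229], [0.723, 0.27, 0.14], [0.723, 0.262, 0.151], [0.723, 0.273, 0.147], [0.723, 0.243, 0.18]]
scene 0.3 [[0.6, 0.317, 0.181], [0.604, 0.316, 0.186], [0.608, 0.314, 0.181], [0.612, 0.319, 0.161], [0.616, 0.317, 0.158]]
```

Request:
servo_tool(dp=[[0,0.5,0.1],[0,1,0.25],[0,1,0.25],[0,1,0.25],[0,1,0.25]], yaw=[0,0,0,0,0])

```text
time: 10.4
position: [0.5588, 0.1624, 0.23]
tool_rot: [1.105, 1.273, -1.108]
ft_force: [0.5, 0.3, -1.6]
grip_width: 0.113
```

Request:
servo_tool(dp=[[0,0.5,0.15],[0,0.2,0],[0,0,0],[0,0,0],[0,0,0]], yaw=[0.5,0.8,0.8,0.4,0])

```text
time: 10.9
position: [0.5756, 0.1611, 0.23]
tool_rot: [1.298, 1.15, -1.301]
ft_force: [0.6, 0.8, -2.8]
grip_width: 0.107
```

```bash
python3 - <<'E'
from h import *
s=ctrl.get_state()
plan(.5763,.1605,.190,-7)
p,d=ctrl.get_image("top"); cv2.imwrite("pics/t3.png",cv2.resize(p[130:290,160:350],None,fx=4,fy=3.7)[:590,:,::-1])
p,d=ctrl.get_image("wrist"); cv2.imwrite("pics/w3.png",p[:,:,::-1]); 
p,d=ctrl.get_image("scene"); cv2.imwrite("pics/s3.png",cv2.resize(p[90:240,150:340],None,fx=4,fy=4)[:590,:,::-1])
E
```

```text
t 10.9 p [0.5756 0.1611 0.23  ] yaw -7.02 tilt [-0.002 -0.    -1.   ] F [ 0.6  0.8 -2.8] T [-0.01 -0.08 -0.02] grip 0.107
dp total [1.6  0.03 0.02] turn -0.0
```

View pics/w3.png

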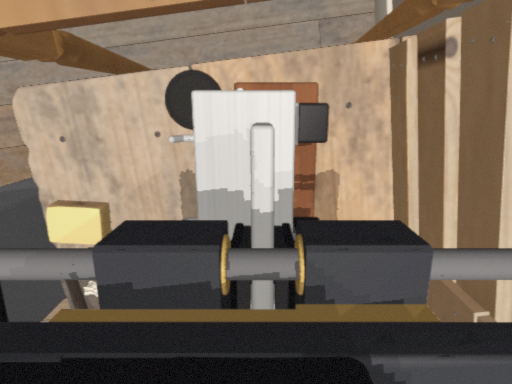

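View pics/s3.png

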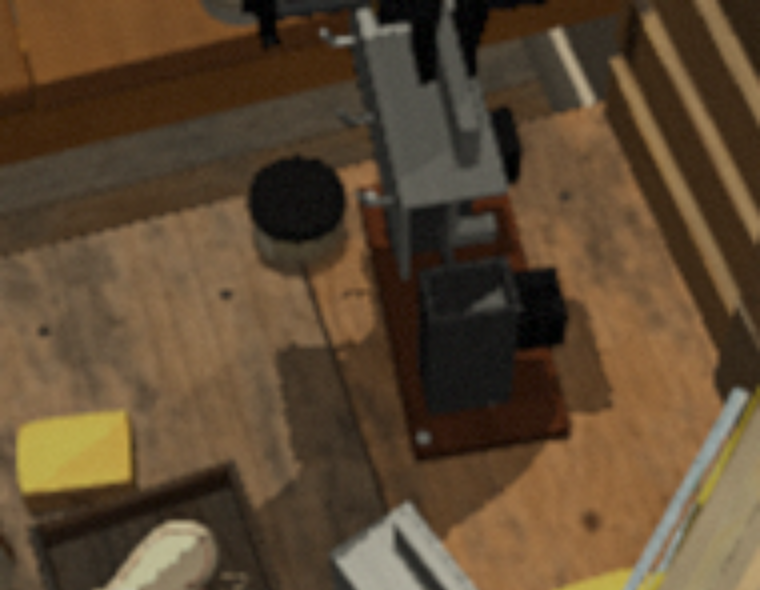

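View pics/t3.png

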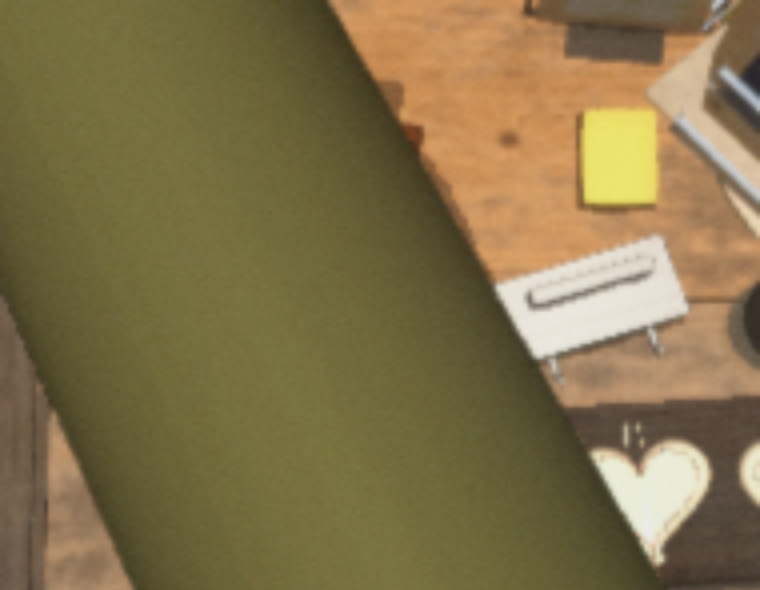

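Request:
servo_tool(dp=[[0.5,0,0],[0.6,0,0],[0.5,0,0],[0.4,0,0],[0.3,0,0]], yaw=[0,0,0,0,0], grip_force=60)

```text
time: 11.55
position: [0.5755, 0.161, 0.1721]
tool_rot: [1.298, 1.15, -1.3]
ft_force: [0.1, 0.2, -1.8]
grip_width: 0.116
```

```bash
python3 - <<'E'
from h import *
plan(.5763,.1605,.124,-7)
p,d=ctrl.get_image("scene"); cv2.imwrite("pics/s4.png",cv2.resize(p[90:240,150:340],None,fx=4,fy=4)[:590,:,::-1])
E
```

```text
t 11.55 p [0.5755 0.161  0.1721] yaw -7.02 tilt [-0.002 -0.    -1.   ] F [ 0.1  0.2 -1.8] T [-0.03 -0.08 -0.03] grip 0.116
dp total [1.92 0.04 0.01] turn -0.0
```

View pics/s4.png

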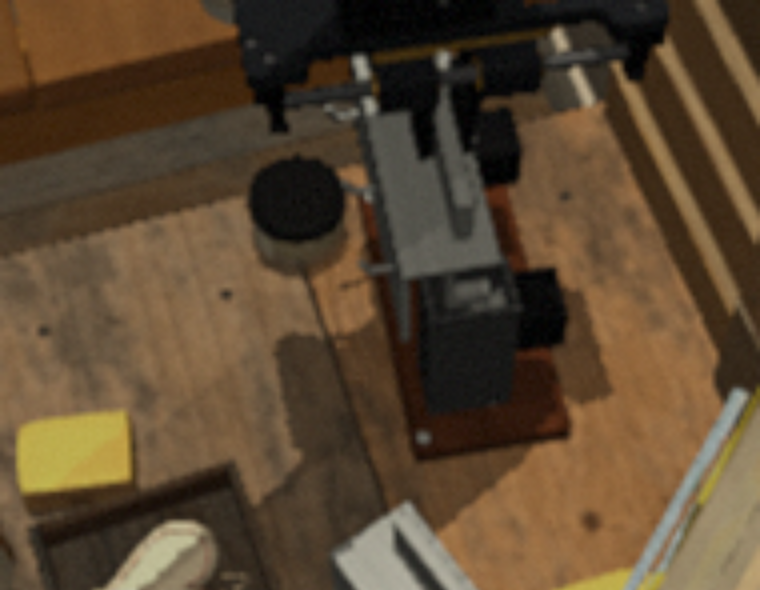

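Request:
servo_tool(dp=[[0.2,0,0],[0.2,0,0],[0.2,0,0],[0.15,0,0],[0.1,0,0]], yaw=[0,0,0,0,0])

```text
time: 12.1
position: [0.5757, 0.1613, 0.1524]
tool_rot: [1.298, 1.149, -1.3]
ft_force: [-2.8, -1.0, 4.7]
grip_width: 0.111
```

Request:
servo_tool(dp=[[0.15,0,0],[0.15,0,0],[0.15,0,0],[0.1,0,0],[0.1,0,0]], yaw=[0,0,0,0,0])

```text
time: 12.6
position: [0.5739, 0.162, 0.1355]
tool_rot: [1.296, 1.152, -1.302]
ft_force: [-5.3, 0.4, -0.6]
grip_width: 0.108
```

```bash
python3 -c "
from h import *
plan(.5763,.1605,.124,-7)"
```

```text
t 12.6 p [0.5739 0.162  0.1355] yaw -6.96 tilt [-0.004 -0.    -1.   ] F [-5.3  0.4 -0.6] T [0.2  1.35 0.01] grip 0.108
dp total [0.46 0.1  0.05] turn 0.01
```

Moving well, pushed slightly forward by the catches; press on.

Request:
servo_tool(dp=[[0.15,0,0],[0.15,0,0],[0.15,0,0],[0.1,0,0],[0,0,0]], yaw=[0,0,0,0,0])

```text
time: 13.1
position: [0.5767, 0.1611, 0.1238]
tool_rot: [1.299, 1.147, -1.298]
ft_force: [-3.2, 0.3, 5.8]
grip_width: 0.109
```

```bash
python3 - <<'E'
from h import *
plan(.5763,.1605,.124,-7)
p,d=ctrl.get_image("scene"); cv2.imwrite("pics/s5.png",cv2.resize(p[90:240,150:340],None,fx=4,fy=4)[:590,:,::-1])
E
```

```text
t 13.1 p [0.5767 0.1611 0.1238] yaw -7.04 tilt [ 0.001 -0.    -1.   ] F [-3.2  0.3  5.8] T [-0.24  0.69  0.  ] grip 0.109
dp total [-0.01 -0.01  0.03] turn -0.01
```

View pics/s5.png

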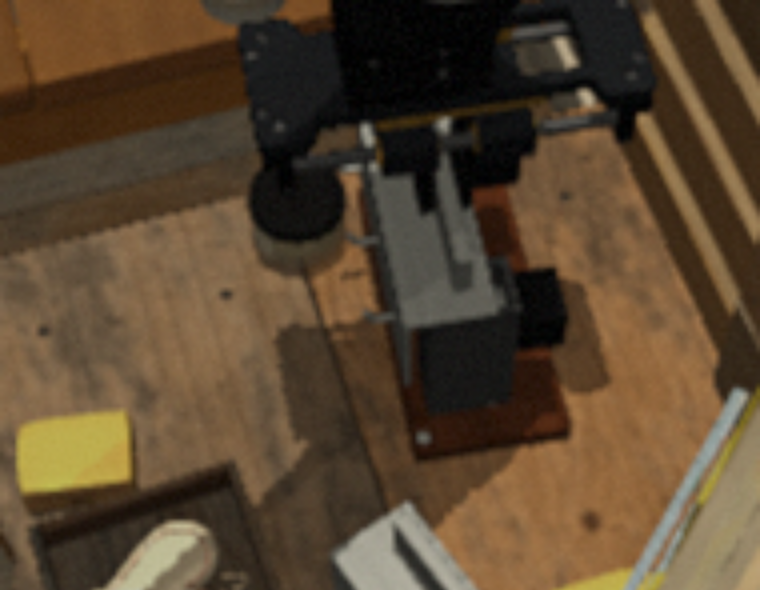

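Request:
servo_tool(dp=[[0.1,0,0],[0.1,0,0],[0.1,0,0],[0,0,0],[0,0,0]], yaw=[0,0,0,0,0])

```text
time: 13.65
position: [0.5767, 0.1611, 0.1236]
tool_rot: [1.298, 1.143, -1.299]
ft_force: [-18.3, -7.2, 44.3]
grip_width: 0.111
```

```bash
python3 - <<'E'
from h import *
plan(.5763,.1605,.124,-7)
s=ctrl.get_state()
p,d=ctrl.get_image("wrist")
c=ctrl.camera_info("wrist"); Hm=np.array(c["hand_eye"]); M=Ro.from_rotvec(s["tool_rot"]).as_matrix()
v,u=np.mgrid[:384,:512]
P=np.stack([(u-c["cx"])/c["fx"]*d,(v-c["cy"])/c["fy"]*d,d],-1)
W=(P@Hm[:3,:3].T+Hm[:3,3])@M.T+s["position"]
y=np.deg2rad(-7);L=(W-[.5763,.1605,0])@np.array([[np.cos(y),-np.sin(y),0],[np.sin(y),np.cos(y),0],[0,0,1]])
for a in range(-75,76,15):
    m=(d>0)&(abs(L[...,1]*1000-a)<7)&(L[...,2]>.11)&(L[...,2]<.137)&(L[...,0]>-.032)&(L[...,0]<-.008)
    if m.sum()>10: print("wrist deck",a,m.sum(),np.median(L[m][:,2]))
p,d=ctrl.get_image("scene");L=(cloud("scene",d)-[.5763,.1605,0])@np.array([[np.cos(y),-np.sin(y),0],[np.sin(y),np.cos(y),0],[0,0,1]])
for a in range(-75,76,15):
    m=(d>0)&(abs(L[...,1]*1000-a)<7)&(L[...,2]>.11)&(L[...,2]<.137)&(L[...,0]>-.032)&(L[...,0]<-.008)
    if m.sum()>10: print("scene deck",a,m.sum(),np.median(L[m][:,2]))
E
```

```text
t 13.65 p [0.5767 0.1611 0.1236] yaw -7.06 tilt [ 0.003 -0.004 -1.   ] F [-18.3  -7.2  44.3] T [-1.47  4.33 -0.05] grip 0.111
dp total [-0.02 -0.01  0.03] turn -0.01
wrist deck 0 37 0.11830897721993089
wrist deck 15 1024 0.11868020367459234
wrist deck 30 1257 0.1185948780431771
wrist deck 45 1367 0.1185764553135525
wrist deck 60 1432 0.11861881440042976
wrist deck 75 1008 0.1185340025934805
scene deck -75 35 0.11832282459078275
scene deck -60 66 0.11856644183802892
scene deck -45 63 0.11843324184078197
scene deck -30 67 0.1185081147816452
scene deck -15 74 0.11929394661532833
scene deck 0 46 0.11891727160435178
scene deck 15 39 0.11837230881471951
```

Request:
servo_tool(dp=[[-0.15,0,0],[-0.15,0,0],[-0.1,0,0],[-0.1,0,0],[0,0,0]], yaw=[0,0,0,0,0])

```text
time: 14.25
position: [0.5762, 0.1612, 0.1272]
tool_rot: [1.299, 1.149, -1.299]
ft_force: [0.1, -0.3, -1.5]
grip_width: 0.108
```

```bash
python3 -c "
from h import *
plan(.5763,.1605,.124,-7)"
```

```text
t 14.25 p [0.5762 0.1612 0.1272] yaw -7.03 tilt [-0.  0. -1.] F [ 0.1 -0.3 -1.5] T [ 0.04 -0.09  0.02] grip 0.108
dp total [0.13 0.01 0.03] turn -0.01
```

Request:
servo_tool(dp=[[-0.1,0,0],[-0.1,0,0],[0,0,0],[0,0,0],[0,0,0]], yaw=[0,0,0,0,0])

```text
time: 14.75
position: [0.5743, 0.1603, 0.1281]
tool_rot: [1.296, 1.152, -1.303]
ft_force: [5.2, 1.4, -23.7]
grip_width: 0.113
```

Both hold against a 24 N tug. Push back down to home and release.

Request:
servo_tool(dp=[[0.1,0,0],[0.1,0,0],[0.1,0,0],[0.05,0,0],[0,0,0]], yaw=[0,0,0,0,0])

```text
time: 15.25
position: [0.5765, 0.1616, 0.1247]
tool_rot: [1.3, 1.148, -1.298]
ft_force: [-1.4, -0.2, -2.6]
grip_width: 0.108
```

```bash
python3 -c "
from h import *
plan(.5763,.1605,.124,-7)"
```

```text
t 15.25 p [0.5765 0.1616 0.1247] yaw -7.01 tilt [ 0.001  0.    -1.   ] F [-1.4 -0.2 -2.6] T [-0.04 -0.08 -0.05] grip 0.108
dp total [ 0.03 -0.    0.04] turn -0.0
```

Request:
servo_tool(dp=[[0.05,0,0],[0.05,0,0],[0,0,0],[0,0,0],[0,0,0]], yaw=[0,0,0,0,0])

```text
time: 15.75
position: [0.5767, 0.1615, 0.1238]
tool_rot: [1.3, 1.147, -1.298]
ft_force: [-3.3, -1.4, 9.0]
grip_width: 0.112
```

Request:
servo_tool(dp=[[0,0,0],[0,0,0],[0,0,0],[0,0,0],[0,0,0]], yaw=[0,0,0,0,0], fingers=0.6)

```text
time: 16.25
position: [0.576, 0.1612, 0.1211]
tool_rot: [1.299, 1.149, -1.299]
ft_force: [1.0, 0.4, -0.1]
grip_width: 0.476
```

```bash
python3 -c "
from h import *
plan(.5763,.1605,.124,-7)"
```

```text
t 16.25 p [0.576  0.1612 0.1211] yaw -7.02 tilt [-0. -0. -1.] F [ 1.   0.4 -0.1] T [ 0.03 -0.11 -0.04] grip 0.476
dp total [-0.12  0.01  0.03] turn -0.0
```

Request:
servo_tool(dp=[[-0.2,0,0],[-0.4,0,0],[-0.8,0,0],[-1,0,0],[-1,0,0]], yaw=[0,0,0,0,0])

```text
time: 16.75
position: [0.5761, 0.1614, 0.2079]
tool_rot: [1.299, 1.149, -1.298]
ft_force: [0.4, -0.6, 0.1]
grip_width: 0.596
```

Request:
servo_tool(dp=[[-1,0,0],[-1,0,0],[-1,-0.5,0],[-1,-1,0],[-0.5,-0.5,0]], yaw=[0,0,0,0,0])

```text
time: 17.25
position: [0.5256, 0.169, 0.3223]
tool_rot: [1.3, 1.148, -1.294]
ft_force: [0.2, -0.3, -0.3]
grip_width: 0.6
```

Request:
servo_tool(dp=[[-1,-0.5,0.5],[-1,-0.5,1],[-1,0,1],[-0.5,0,1],[0,0,0.5]], yaw=[0,0,0,0,0])

```text
time: 17.75
position: [0.49, 0.0694, 0.4092]
tool_rot: [1.303, 1.143, -1.297]
ft_force: [0.7, -0.4, -0.3]
grip_width: 0.597
```

Request:
servo_tool(dp=[[0,0,0],[0,0,0],[0,0,0],[0,0,0],[0,0,0]], yaw=[0,0,0,0,0])

```text
time: 18.25
position: [0.4893, 0.0721, 0.4058]
tool_rot: [1.297, 1.15, -1.298]
ft_force: [-0.9, -0.6, 0.8]
grip_width: 0.596
```

```bash
python3 - <<'E'
from h import *
plan(.5763,.1605,.124,-7)
y=np.deg2rad(-7);A=np.array([[np.cos(y),-np.sin(y),0],[np.sin(y),np.cos(y),0],[0,0,1]])
for n in("top","scene"):
    p,d=ctrl.get_image(n); cv2.imwrite(f"pics/{n}9.png",p[:,:,::-1])
    L=(cloud(n,d)-[.5763,.1605,0])@A
    for a in range(-75,76,15):
        m=(d>0)&(abs(L[...,1]*1000-a)<7)&(L[...,2]>.105)&(L[...,2]<.137)&(L[...,0]>-.032)&(L[...,0]<-.008)
        if m.sum()>10: print(n,a,m.sum(),np.median(L[m][:,2]))
    m=(d>0)&(abs(L[...,1])<.1)&(abs(L[...,0])<.05)&(L[...,2]>.143)&(L[...,2]<.157)
    if m.sum()>20: print("bar",L[m].mean(0),cv2.minAreaRect((L[m][:,:2]*1000).astype(np.float32)))
p=cv2.imread("pics/scene9.png"); cv2.imwrite("pics/s9c.png",cv2.resize(p[90:240,150:340],None,fx=4,fy=4)[:590])
E
```

```text
t 18.25 p [0.4893 0.0721 0.4058] yaw -6.92 tilt [-0.001  0.    -1.   ] F [-0.9 -0.6  0.8] T [-0.02 -0.08  0.05] grip 0.596
dp total [11.27  3.04 -3.93] turn 0.01
scene -75 39 0.11734906906713159
scene -60 61 0.1185123203052804
scene -45 63 0.11870401826242145
scene -30 64 0.11846370581836382
scene -15 57 0.11883187155562158
scene 0 60 0.11884773504164647
scene 15 59 0.11850346700353931
scene 30 59 0.11871648111224499
scene 45 56 0.11838866066452902
scene 60 57 0.11813854661681979
scene 75 31 0.11858389404672168
bar [-0.00273562 -0.0011734   0.14808165] ((-2.4133729934692383, 1.3745002746582031), (10.29483413696289, 118.95063018798828), 0.18177267909049988)
```

View pics/s9c.png

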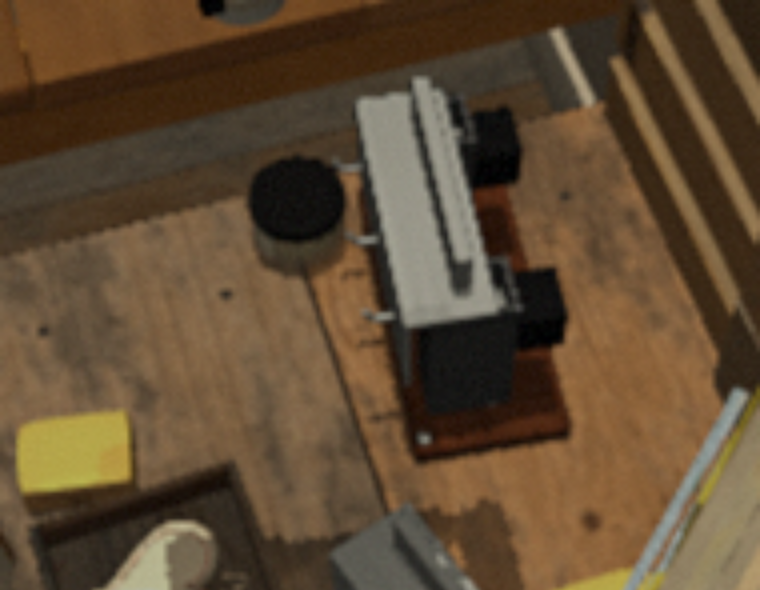

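View pics/top9.png

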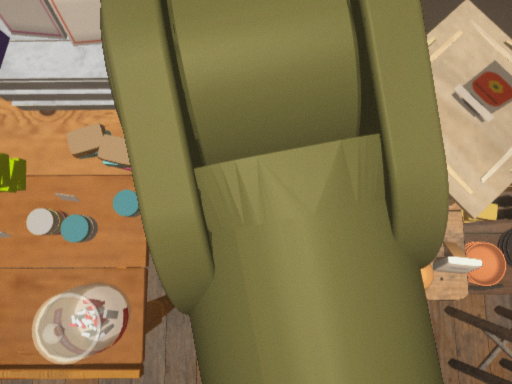

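```bash
python3 -c "
from bench import ctrl
print(ctrl.close_job())"
```

```text
the job is handed in; nothing more can be done
None
```

The long ledge is on the stand with both claws locked, sitting fully home and level. I handed the job in at about 18 s of the 43 s allowed. I gripped it by its upstand, lowered the claws into the slots with the apron in front, and pressed it down. The gripper has let go and the arm is raised clear. The short ledge was not touched.

**Seating:** after release the scene camera put the deck at 0.117–0.119 m along its whole length; home is 0.119 m. The upstand lies within 0.2° of the stand's direction and about 2.5 mm forward of nominal, inside the 8 mm play.

**Lock:** before release I pulled the ledge up; it rose about 4 mm, then held against roughly 24 N. I pressed it back down to home and then opened the fingers.

**Forces:** the highest wrist force reported at the end of a move was about 48 N, when I pressed the seated ledge down; the limit is 120 N.

**Not confirmed:** the arm hid the stand from the top camera at the end, so the final position was checked with the scene camera only.

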